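# Nest the domed jar lids upside down for packing

## Task

Nest the set of domed jar lids for packing, all open side up: set the yellow lid into the white lid that stands in the wooden block, and the green lid into the yellow one, each seated fully and level, and let go. Leave the white lid standing in its block, and do not shift the blue lid, which belongs to another order.

Things in the scene. Friction and masses are not known exactly. Their poses are not given: they have to be found in the camera images.
- white_lid_center (a point): White domed jar lid, loose, open side up on the bench, in the round hole of a fixed wooden block 100 x 100 x 22 mm. All four lids are alike, 56 mm tall, about 90 g: a dome (flat spot of 30 mm underneath, 51 mm across at its top, 28 mm up), then a step out to a straight round band, 66 mm across outside, 57 mm inside, 28 mm tall, up to the rim. Point: on its axis half-way up, 28 mm below its rim, z out of the open mouth.
- yellow_lid_center (a point): Yellow domed jar lid, same shape as the white one, loose, standing open side up on the bench; grip it straight across the band. Set into another lid, its dome enters the mouth and its step rests on the lower rim, its centre then 28 mm above the lower one's. Point: on its axis half-way up, 28 mm below its rim, z out of the open mouth.
- green_lid_center (a point): Green domed jar lid, same shape as the white one, loose, standing open side up on the bench; grip it straight across the band. Point: on its axis half-way up, 28 mm below its rim, z out of the open mouth.
- blue_lid_center (a point): Blue domed jar lid, same shape, loose, standing open side up on the bench; not part of the set, to be left alone. Point: on its axis half-way up, 28 mm below its rim, z out of the open mouth.
There are look-alikes about, which are no part of the job. Several things look just like the part that bears green_lid_center: the one meant starts farthest to the robot's right.

How it is judged:
By the outcome, as a careful person would: the job done as asked, in the order asked, and still so for the second after the job is handed in, with the robot touching nothing.
It also fails if it takes over 58 s, if anything falls off the work surface, if the arm or the gripper's body presses on something with over 40 N, if the wrist force passes 120 N, or if a joint passes its speed limit or range.

## Robot

A 6-joint arm with a two-finger parallel gripper is mounted at the origin on a cart in front of the work surface, level with it; the furniture and walls round the work are solid. World frame = base frame: x ahead of the robot, y to its left, z up, the work surface at z = 0. Lengths are in m, angles in rad, forces in N, time in s.
With the tool pointing down it reaches from about 0.35 to 0.725 m from the base axis. Payload 4.3 kg.
Tool frame: the origin (TCP) lies where the fingers leave the gripper's body, on its centre line; the fingertips stand 73 mm ahead of it and the grasp point (between the pads) lies 54 mm ahead of it; z points along the fingers, y is the direction in which the jaws open and shut (so a half turn about z gives the same grasp; the last joint's range is limited). The gripper opens to 85 mm and grips with 20 to 120 N. Pads are 22 mm wide; open, the fingers measure 114 mm over their backs; the gripper's body (76 mm by 85 mm) begins 54 mm behind the grasp point. The pads swing forward as they close: fully open they stand 13 mm farther back than shut.
Start: joints at [1.209, 0.377, 0.081, 1.274, 0, 1.46], TCP at [0.143, 0.557, 0.304] pointing down, gripper open.
Joint ranges: [-2.72, 2.72], [-0.84, 1.66], [-1.02, 1.22], [-1.77, 2.12], [-1.37, 1.28], [-3.14, 3.14]. Speed limits (rad/s): [2.57, 2.57, 3.14, 3.14, 3.14, 3.14].

## Interface

Orientations are given as a unit quaternion [w, x, y, z].
In Python, from cell import monitor, snapshot, calibration, job gives the robot as it stands.
- The arm moves only by the tool carry_out, never from a script. Its arguments are lists of equal length, an entry for each row: "dp": the shift along the world's x, y, z in m, a list of three; "twist": the turn, a rotation vector about the world's x, y, z in degrees, a list of three. In form: {"dp": [[x, y, z], ...], "twist": [[rx, ry, rz], ...]}. A call has 1 to 20 rows; each row is the pose to reach, as a shift and turn from the pose measured when the call began; what a row does not reach only later rows make up. A row lasts 1/8 s, in which the tool goes at most 62.5 mm and 10.7 degrees, less where a joint would pass 70% of its speed; a pose out of reach is approached as far as the arm can. A call with a gripper value outside its range is refused whole. "claw" is the opening, from 0 (shut) to 1 (fully open), set as the call begins (left out, the last holds). The fingers move at their own pace and stop on an object; "force" is the grip in N (left out, the last holds). Time passes only in rows, so rows that repeat a pose let the fingers close. It gives the time, the measured TCP pose, the force and the opening at its end, in the units of the state.
- monitor.sense(): the state, without advancing time (a new reading comes with each control period).
- snapshot(name): name is "scene" or "top" or "wrist"; returns the picture (480x640x3 uint8, blue, green, red); there is no depth.
- calibration(name): a dict with "intrinsics" (3x3 intrinsics, pixels), "k1" (the pictures are not rectified: a ray, as slopes to the right and down, at radius r is drawn at 1 + k1 r^2 times it, then the intrinsics apply), "origin" and "orientation" of the camera in the world. Camera axes: x right, y up, looking along -z (the intrinsics and any distortion apply to the point x, -y, -z); pixel columns grow to the right and rows downward; lengths in m; the calibration is good to about 2 mm. A picture is of the moment at which its call begins: read the wrist's pose just before it. calibration takes no time and is no camera call; for the wrist camera it gives the pose at the moment of the call.
- job.finish_job(): hands the job in, once; it reports no verdict.
The state is a dict: "time_s": time; "joint_pos": joint angles; "qd": joint speeds; "joint_torque": joint torques, N m; "position": TCP position; "tcp_rot": TCP orientation; "contact_force": force on the tool from outside, world axes, zero at the start; "wrist_torque": the same for the moment, N m; "opening": opening from 0.0 (shut) to 1.0 (fully open).
Only numpy, scipy, OpenCV 4.12 (cv2) and the standard library are available. Lean on these libraries where they do the work, as an engineer would, in place of code of your own. Each camera call takes 0.05 s, during which the arm holds its last target. There are 200 camera calls.

## Working session

There is one attempt and no reset: what is moved stays moved. The work goes in short steps, Python scripts to look and compute and a tool call to move; the robot and the scene stay as the last step left them, time stands still between calls to the robot, and variables do not carry over. Pictures are saved under pics/ and viewed, about 8 in all and at most 12, crops included, and the job is handed in when it is done.

Besides the shell and the picture viewer there is one more tool, called as name(argument=value, ...), one argument or row to a line, values as JSON. carry_out: Moves the arm, as the interface text tells. Its arguments: {"type":"object","properties":{"dp":{"type":"array","items":{"type":"array","items":{"type":"number"}}},"twist":{"type":"array","items":{"type":"array","items":{"type":"number"}}},"claw":{"type":"number"},"force":{"type":"number"}},"required":["dp","twist"]}

```bash
mkdir -p pics; ls; python3 - <<'E'
from cell import monitor,snapshot,calibration
import cv2
s=monitor.sense(); print(s)
for n in("top","scene"):
    cv2.imwrite(f"pics/{n}0.png",snapshot(n)); print(n,calibration(n))
print(calibration("wrist"))
E
```

```text
pics
{'time_s': 0.0, 'joint_pos': array([1.20870303e+00, 3.78089998e-01, 7.96377571e-02, 1.27443274e+00,
       1.60297188e-07, 1.46048212e+00]), 'qd': array([-0.00121081,  0.00024918,  0.00018175,  0.00091614,  0.00086643,
        0.00184209]), 'joint_torque': array([ 9.31662248e-05, -4.63607240e+01,  2.69874054e+01,  2.08127266e-02,
       -1.16079154e-04,  2.05846476e-06]), 'position': array([0.1430665 , 0.55638513, 0.30294996]), 'tcp_rot': array([-2.44464131e-04,  1.25557218e-01,  9.92085830e-01, -1.01530917e-03]), 'contact_force': array([-1.31796499, -0.23453085,  0.18258661]), 'wrist_torque': array([ 0.00429683,  0.01031399, -0.0218497 ]), 'opening': 1.0054153194556508}
top {'intrinsics': array([[530.68820016,   0.        , 307.37931801],
       [  0.        , 530.68820016, 240.46715391],
       [  0.        ,   0.        ,   1.        ]]), 'k1': -0.10131531614829169, 'origin': array([ 0.35645159, -0.08538262,  1.03671175]), 'orientation': array([ 0.71247501,  0.06750517, -0.05402349, -0.6963504 ])}
scene {'intrinsics': array([[522.41315175,   0.        , 304.53780159],
       [  0.        , 522.41315175, 232.96837608],
       [  0.        ,   0.        ,   1.        ]]), 'k1': 0.04272016238890247, 'origin': array([-0.05579096, -0.84485009,  0.53635036]), 'orientation': array([ 0.79572057,  0.50438119, -0.16736771, -0.29054508])}
{'intrinsics': array([[410.71751167,   0.        , 316.24789741],
       [  0.        , 410.71751167, 247.97371956],
       [  0.        ,   0.        ,   1.        ]]), 'k1': -0.04761981838048661, 'origin': array([0.06927827, 0.5757802 , 0.37298894]), 'orientation': array([ 0.7814533 , -0.11935296, -0.0910107 ,  0.60564236])}
```

View pics/top0.png

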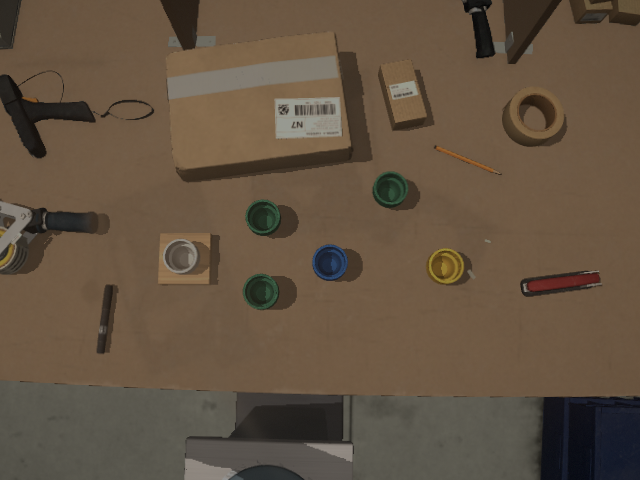

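View pics/scene0.png

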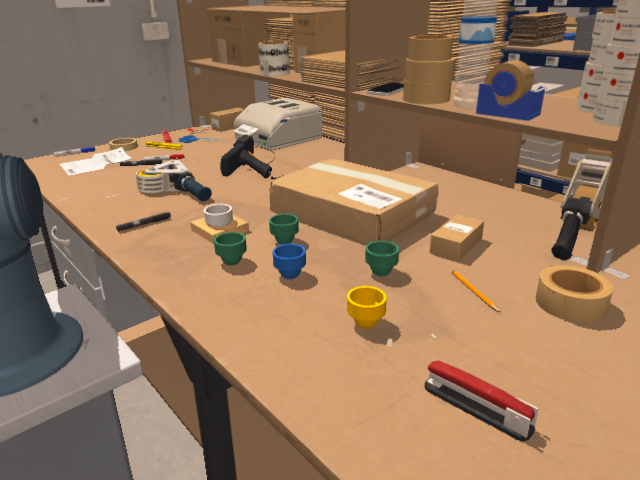

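The top view shows the white lid in its block at (182,257), yellow at (446,267), blue at (330,262), and greens at (390,189), (263,217) and (261,291). The robot's right is image right, so the target is the green at (390,189). Next I'll fit lid silhouettes in both views.

```bash
cat > h.py <<'E'
import numpy as np, cv2
from scipy.optimize import minimize
from scipy.spatial.transform import Rotation as R
def proj(c,P):
    q=np.asarray(c["orientation"]); Rm=R.from_quat(q[[1,2,3,0]]).as_matrix()
    p=(np.atleast_2d(P)-c["origin"])@Rm
    s=np.c_[p[:,0],-p[:,1]]/(-p[:,2:3]); s=s*(1+c["k1"]*(s**2).sum(1,keepdims=True))
    K=c["intrinsics"]; return s*[K[0,0],K[1,1]]+K[:2,2]
def ring(x,y,z,r,n=60):
    t=np.linspace(0,2*np.pi,n,endpoint=False); return np.c_[x+r*np.cos(t),y+r*np.sin(t),np.full(n,z)]
def sil(c,x,y,z0,shape):
    S=8; m=np.zeros(shape,np.uint8)
    for a in ([(28,33),(56,33)],[(0,15),(15,23),(28,25.5)]):
        P=np.vstack([ring(x,y,z0+h/1e3,r/1e3) for h,r in a])
        hull=cv2.convexHull(proj(c,P).astype(np.float32))
        cv2.fillPoly(m,[np.round(hull*S).astype(np.int32)],255,shift=3)
    return m>0
def mask(img,col):
    h,s,v=cv2.split(cv2.cvtColor(img,cv2.COLOR_BGR2HSV))
    lo,hi={'y':(22,32),'g':(60,90),'b':(105,125)}[col]
    m=((h>=lo)&(h<=hi)&(s>(150 if col=='y' else 100))&(v>25)).astype(np.uint8)
    return m
def comp(m,c,x,y,z=.03):
    n,l,st,ce=cv2.connectedComponentsWithStats(cv2.morphologyEx(m,cv2.MORPH_CLOSE,np.ones((5,5))))
    p=proj(c,[x,y,z])[0]; k=min((k for k in range(1,n) if st[k,4]>60),key=lambda k:np.hypot(*(ce[k]-p)))
    o=np.uint8(l==k); cs,_=cv2.findContours(o,0,1); cv2.drawContours(o,cs,-1,1,-1); return o>0
def fit(views,x,y,z0=0):  # views: [(calib,mask)]
    f=lambda p:sum(1-(a&b).sum()/(a|b).sum() for c,a in views for b in [sil(c,p[0],p[1],z0,a.shape)])
    r=minimize(f,[x,y],method="Nelder-Mead",options=dict(initial_simplex=[[x,y],[x+.01,y],[x,y+.01]],xatol=1e-4,fatol=1e-4))
    return r.x.round(4),round(r.fun/len(views),3)
def back(c,uv,z):
    return minimize(lambda p:((proj(c,[p[0],p[1],z])[0]-uv)**2).sum(),[.4,0],method="Nelder-Mead",options=dict(xatol=1e-5,fatol=1e-5)).x
E
python3 - <<'E'
from h import *
from cell import calibration
ct,cs=calibration("top"),calibration("scene"); T=cv2.imread("pics/top0.png");S=cv2.imread("pics/scene0.png")
for n,col,uv in(("yellow","y",(446,267)),("green","g",(390,189)),("green2","g",(263,217)),("green3","g",(261,291)),("blue","b",(330,262))):
    x,y=back(ct,uv,.056)
    a=(ct,comp(mask(T,col),ct,x,y)); b=(cs,comp(mask(S,col),cs,x,y))
    print(n,(x,y),fit([a],x,y),fit([b],x,y),fit([a,b],x,y))
x,y=back(ct,(182,257),.056);print("white",x,y)
a=cv2.resize(T[225:295,145:225],None,fx=6,fy=6,interpolation=cv2.INTER_CUBIC)
b=cv2.resize(S[195:245,185:255],None,fx=6,fy=6,interpolation=cv2.INTER_CUBIC)
o=np.zeros((420,800,3),np.uint8); o[:420,:480]=a; o[:300,480:800]=b[:, :320]
cv2.imwrite("pics/w.png",o)
E
```

```text
yellow (np.float64(0.4820131088390674), np.float64(-0.3242472489728579)) (array([ 0.486 , -0.3261]), np.float64(0.154)) (array([ 0.4877, -0.3219]), np.float64(0.513)) (array([ 0.4859, -0.3243]), np.float64(0.336))Traceback (most recent call last):
  File "<stdin>", line 6, in <module>
  File "h.py", line 25, in comp
    p=proj(c,[x,y,z])[0]; k=min((k for k in range(1,n) if st[k,4]>60),key=lambda k:np.hypot(*(ce[k]-p)))
                            ~~~^^^^^^^^^^^^^^^^^^^^^^^^^^^^^^^^^^^^^^^^^^^^^^^^^^^^^^^^^^^^^^^^^^^^^^^^^
ValueError: min() iterable argument is empty
```

```bash
python3 - <<'E'
import cv2
for n,ps in(("top",[(446,254),(432,267),(446,267),(390,174),(375,189),(390,190),(330,248)]),("scene",[(366,296),(366,305),(367,322),(382,260),(382,272),(375,250),(290,265),(290,250)])):
    h=cv2.cvtColor(cv2.imread(f"pics/{n}0.png"),cv2.COLOR_BGR2HSV)
    print(n,[h[v,u].tolist() for u,v in ps])
E
```

```text
top [[23, 168, 149], [19, 179, 94], [22, 170, 147], [54, 71, 36], [66, 89, 72], [67, 87, 79], [115, 76, 37]]
scene [[21, 255, 190], [22, 255, 232], [20, 255, 163], [72, 119, 79], [74, 124, 68], [73, 117, 76], [106, 187, 112], [107, 182, 112]]
```

```bash
sed -i "s/'y':(22,32),'g':(60,90),'b':(105,125)/'y':(18,34),'g':(42,95),'b':(98,130)/; s/150 if col=='y' else 100/140 if col=='y' else 50/" h.py
python3 - <<'E'
from h import *
from cell import calibration
ct,cs=calibration("top"),calibration("scene"); T=cv2.imread("pics/top0.png");S=cv2.imread("pics/scene0.png")
for n,col,uv in(("yellow","y",(446,267)),("green","g",(390,189)),("green2","g",(263,217)),("green3","g",(261,291)),("blue","b",(330,262))):
    x,y=back(ct,uv,.056)
    a=(ct,comp(mask(T,col),ct,x,y)); b=(cs,comp(mask(S,col),cs,x,y))
    print(n,(x,y),*fit([a],x,y),*fit([b],x,y),*fit([a,b],x,y))
x,y=back(ct,(182,257),.056);print("white",x,y)
a=cv2.resize(T[225:295,145:225],None,fx=6,fy=6,interpolation=cv2.INTER_CUBIC)
b=cv2.resize(S[195:245,190:244],None,fx=6,fy=6,interpolation=cv2.INTER_CUBIC)
o=np.zeros((420,804,3),np.uint8); o[:420,:480]=a; o[:300,480:804]=b
cv2.imwrite("pics/w.png",o[:,:800])
E
```

```text
yellow (np.float64(0.4820131088390674), np.float64(-0.3242472489728579)) [ 0.4858 -0.3243] 0.037 [ 0.486  -0.3235] 0.03 [ 0.486  -0.3242] 0.033
green (np.float64(0.6298059707262877), np.float64(-0.21985532697255)) [ 0.6316 -0.2206] 0.084 [ 0.6348 -0.219 ] 0.078 [ 0.6333 -0.2206] 0.086
green2 (np.float64(0.5700201744607636), np.float64(0.020676854919186163)) [0.5728 0.0225] 0.08 [0.5733 0.0238] 0.101 [0.5726 0.0226] 0.093
green3 (np.float64(0.42992445979174315), np.float64(0.019024143586398517)) [0.4314 0.0224] 0.08 [0.4296 0.0195] 0.071 [0.4304 0.0206] 0.08
blue (np.float64(0.4869092664899095), np.float64(-0.1076307010396894)) [ 0.4889 -0.1072] 0.071 [ 0.4889 -0.105 ] 0.049 [ 0.4874 -0.1069] 0.069
white 0.49002258990362646 0.17097051989946982
```

View pics/w.png

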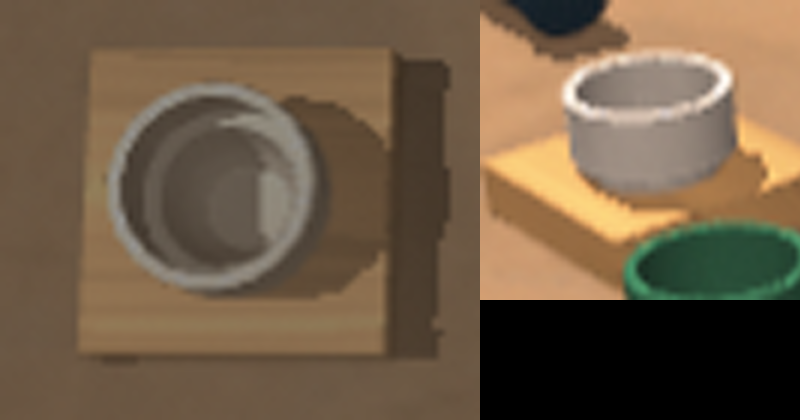

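carry_out(
  dp=[
    [0.028, -0.041, -0.003],
    [0.055, -0.081, -0.006],
    [0.083, -0.122, -0.009],
    [0.111, -0.162, -0.012],
    [0.138, -0.203, -0.015],
    [0.166, -0.244, -0.018],
    [0.194, -0.284, -0.021],
    [0.222, -0.325, -0.024],
    [0.249, -0.365, -0.027],
    [0.277, -0.406, -0.03],
    [0.284, -0.453, -0.035],
    [0.29, -0.5, -0.04],
    [0.297, -0.548, -0.046],
    [0.304, -0.595, -0.051],
    [0.31, -0.643, -0.056],
    [0.317, -0.69, -0.062],
    [0.323, -0.738, -0.067],
    [0.33, -0.785, -0.072],
    [0.337, -0.833, -0.078],
    [0.343, -0.88, -0.083],
  ],
  twist=[
    [0, 0, 0],
    [0, 0, 0],
    [0, 0, 0],
    [0, 0, 0],
    [0, 0, 0],
    [0, 0, 0],
    [0, 0, 0],
    [0, 0, 0],
    [0, 0, 0],
    [0, 0, 0],
    [0, 0, 0],
    [0, 0, 0],
    [0, 0, 0],
    [0, 0, 0],
    [0, 0, 0],
    [0, 0, 0],
    [0, 0, 0],
    [0, 0, 0],
    [0, 0, 0],
    [0, 0, 0],
  ],
  claw=1,
)

```text
time_s: 2.6
position: [0.4859, -0.325, 0.2193]
tcp_rot: [-0.001, 0.126, 0.992, -0.001]
contact_force: [1.5, 0.3, 1.1]
opening: 0.999
```

carry_out(
  dp=[
    [0, 0, 0],
    [0, 0, 0],
  ],
  twist=[
    [0, 0, 0],
    [0, 0, 0],
  ],
)

```text
time_s: 2.85
position: [0.4854, -0.3244, 0.2187]
tcp_rot: [-0.001, 0.126, 0.992, 0.0]
contact_force: [-1.1, 1.0, 0.2]
opening: 1.003
```

```bash
python3 - <<'E'
from h import *
from cell import calibration,snapshot,monitor
s=monitor.sense(); cw=calibration("wrist"); W=snapshot("wrist")
print(s["time_s"],s["position"],s["tcp_rot"],s["joint_pos"].round(2))
cv2.imwrite("pics/wy.png",W)
a=(cw,comp(mask(W,'y'),cw,.486,-.324)); print(fit([a],.486,-.324))
ct,cs=calibration("top"),calibration("scene")
print("white",back(ct,(180.0,255.7),.056),back(cs,(217.5,208.9),.056))
print(R.from_quat(s["tcp_rot"][[1,2,3,0]]).as_matrix().round(4))
E
```

```text
2.85 [ 0.48538056 -0.32435248  0.21866925] [-1.29906315e-03  1.25782593e-01  9.92056963e-01  1.82097602e-04] [-0.7   0.43 -0.06  1.08 -0.   -0.45]
(array([ 0.4844, -0.3246]), np.float64(0.025))
white [0.485     0.0244375] [0.49199365 0.17343003]
[[-9.684e-01  2.496e-01 -2.500e-03]
 [ 2.496e-01  9.684e-01  7.000e-04]
 [ 2.600e-03  0.000e+00 -1.000e+00]]
```

View pics/wy.png

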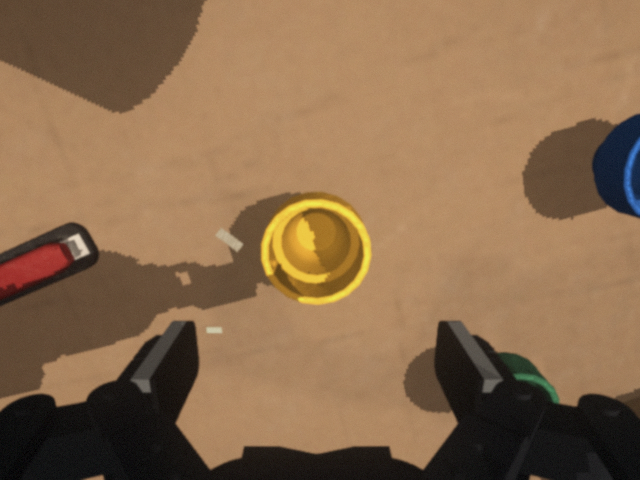

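The wrist view shows the yellow lid at (316,250) between the jaws, and its fit agrees within 2 mm. I'm descending to grip it.

carry_out(
  dp=[
    [0, 0, -0.03],
    [0, 0, -0.06],
    [0, 0, -0.085],
    [0, 0, -0.105],
    [0, 0, -0.115],
    [0, 0, -0.115],
  ],
  twist=[
    [0, 0, 0],
    [0, 0, 0],
    [0, 0, 0],
    [0, 0, 0],
    [0, 0, 0],
    [0, 0, 0],
  ],
)

```text
time_s: 3.65
position: [0.4852, -0.3227, 0.1038]
tcp_rot: [-0.002, 0.125, 0.992, 0.0]
contact_force: [-0.8, 1.0, -0.8]
opening: 1.002
```

carry_out(
  dp=[
    [0, 0, 0],
    [0, 0, 0],
    [0, 0, 0],
    [0, 0, 0],
    [0, 0, 0],
    [0, 0, 0],
  ],
  twist=[
    [0, 0, 0],
    [0, 0, 0],
    [0, 0, 0],
    [0, 0, 0],
    [0, 0, 0],
    [0, 0, 0],
  ],
  claw=0,
  force=40,
)

```text
time_s: 4.4
position: [0.4862, -0.3232, 0.1054]
tcp_rot: [-0.0, 0.125, 0.992, 0.0]
contact_force: [-0.8, 1.6, 6.6]
opening: 0.764
```

```bash
python3 - <<'E'
from cell import calibration,snapshot,monitor
import cv2
cv2.imwrite("pics/grip.png",cv2.resize(snapshot("scene")[170:330,290:450],None,fx=3.5,fy=3.5))
print(monitor.sense()["position"],monitor.sense()["opening"])
E
```

```text
[ 0.4861842  -0.32316757  0.105448  ] 0.7626436981410368
```

View pics/grip.png

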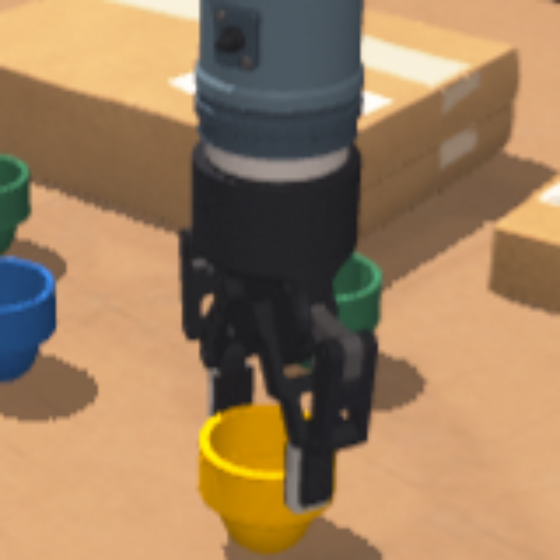

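The picture shows the pads on the yellow band and clear of the dome step. I'm lifting it and carrying it over the white lid.

carry_out(
  dp=[
    [0, 0, 0.015],
    [0, 0, 0.04],
    [0, 0, 0.07],
    [0, 0.02, 0.1],
    [0, 0.06, 0.12],
    [0, 0.105, 0.125],
    [0.001, 0.15, 0.125],
    [0.001, 0.195, 0.125],
    [0.002, 0.24, 0.125],
    [0.002, 0.285, 0.125],
    [0.003, 0.33, 0.125],
    [0.003, 0.375, 0.125],
    [0.004, 0.42, 0.125],
    [0.004, 0.455, 0.125],
    [0.005, 0.48, 0.125],
    [0.005, 0.496, 0.125],
    [0.005, 0.496, 0.125],
    [0.005, 0.496, 0.125],
  ],
  twist=[
    [0, 0, 0],
    [0, 0, 0],
    [0, 0, 0],
    [0, 0, 0],
    [0, 0, 0],
    [0, 0, 0],
    [0, 0, 0],
    [0, 0, 0],
    [0, 0, 0],
    [0, 0, 0],
    [0, 0, 0],
    [0, 0, 0],
    [0, 0, 0],
    [0, 0, 0],
    [0, 0, 0],
    [0, 0, 0],
    [0, 0, 0],
    [0, 0, 0],
  ],
)

```text
time_s: 6.7
position: [0.4912, 0.1721, 0.2306]
tcp_rot: [-0.0, 0.125, 0.992, -0.0]
contact_force: [-0.1, -0.4, -0.9]
opening: 0.763
```

```bash
python3 - <<'E'
from cell import calibration,snapshot,monitor
import cv2,numpy as np
s=monitor.sense(); print(s["time_s"],s["position"],s["tcp_rot"],s["opening"])
c=calibration("wrist"); np.save("cw.npy",c,allow_pickle=True)
W=snapshot("wrist"); cv2.imwrite("pics/w2.png",W)
cv2.imwrite("pics/s2.png",snapshot("scene")); cv2.imwrite("pics/t2.png",snapshot("top"))
S=cv2.imread("pics/s2.png")
o=np.hstack([cv2.resize(W,(480,360)),cv2.resize(S[110:260,150:283],None,fx=2.4,fy=2.4)]); cv2.imwrite("pics/c2.png",o)
E
```

```text
6.7 [0.49118893 0.1720834  0.23056806] [-2.88165708e-04  1.25149608e-01  9.92137804e-01 -2.65309776e-04] 0.7634924233069252
```

View pics/c2.png

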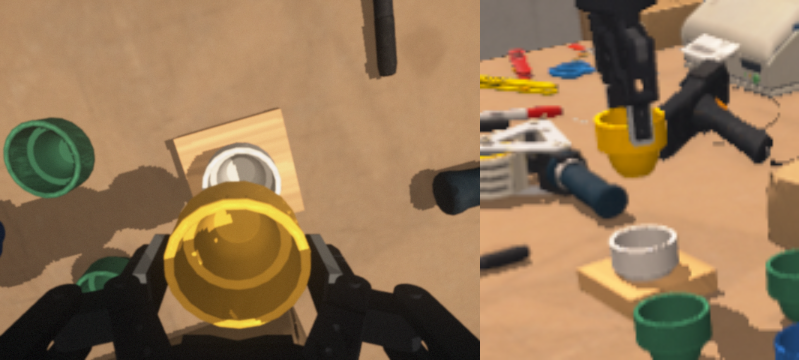

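The held yellow lid looks level at wrist (316,349), and the white rim shows just beyond it at about (322,230). I'll refine the white position with an overlay.

```bash
sed -i 's/,\[.4,0\],method/,[.49,.17],method/' h.py; python3 - <<'E'
from h import *
from cell import calibration
ct,cs=calibration("top"),calibration("scene"); cw=np.load("cw.npy",allow_pickle=True).item()
print("top",back(ct,(180.0,255.7),.056),"scene",back(cs,(217.5,208.9),.056))
W=cv2.imread("pics/w2.png")
o=cv2.resize(W[180:450,200:440],None,fx=3.2,fy=2.2*3.2/2.2 if 0 else 2.2)
o=cv2.resize(W[170:450,200:430],None,fx=2.1,fy=2.1,interpolation=cv2.INTER_CUBIC)
def dr(P,c): cv2.polylines(o,[np.int32((proj(cw,P)-[200,170])*2.1)],True,c,1)
dr(ring(.491,.1735,.056,.033),(0,0,255)); dr(ring(.491,.1735,.056,.0285),(255,0,0))
# held lid, rim z guess: grip tcp .1054 with rim .056 -> tcp-.049
x,y,z=.4912-.0007,.1721+.0002,.2306-.049
dr(ring(x,y,z,.033),(0,0,255)); dr(ring(x,y,z,.0285),(255,0,0))
cv2.imwrite("pics/ov.png",o)
E
```

```text
top [0.49240605 0.1749534 ] scene [0.49199591 0.17342654]
```

View pics/ov.png

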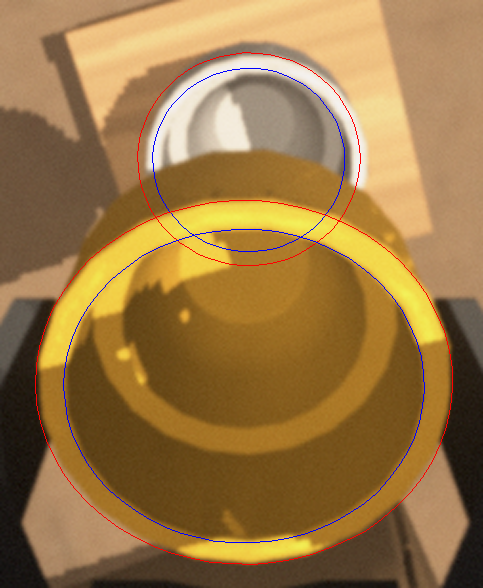

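The held-lid overlay is exact. The white rim sits about 8 px to the right of its overlay, which is 2.5 mm along tool y, so it's at about (0.4918, 0.1757). I'm correcting and lowering in stages.

carry_out(
  dp=[
    [0.0013, 0.0034, -0.02],
    [0.0013, 0.0034, -0.04],
    [0.0013, 0.0034, -0.055],
    [0.0013, 0.0034, -0.065],
    [0.0013, 0.0034, -0.07],
    [0.0013, 0.0034, -0.07],
  ],
  twist=[
    [0, 0, 0],
    [0, 0, 0],
    [0, 0, 0],
    [0, 0, 0],
    [0, 0, 0],
    [0, 0, 0],
  ],
)

```text
time_s: 7.6
position: [0.4925, 0.1753, 0.1604]
tcp_rot: [-0.0, 0.125, 0.992, -0.0]
contact_force: [-0.3, 0.1, -1.1]
opening: 0.761
```

```bash
python3 - <<'E'
from cell import snapshot,monitor
import cv2,numpy as np
s=monitor.sense(); print(s["time_s"],s["position"],s["contact_force"])
S=snapshot("scene")[140:250,170:270]
T=snapshot("top")[205:295,125:225]
cv2.imwrite("pics/c3.png",np.hstack([cv2.resize(S,(400,440),interpolation=2),cv2.resize(T,(400,440),interpolation=2)]))
E
```

```text
7.6 [0.49254207 0.17531163 0.16044372] [-0.31416441  0.06538302 -1.07477528]
```

View pics/c3.png

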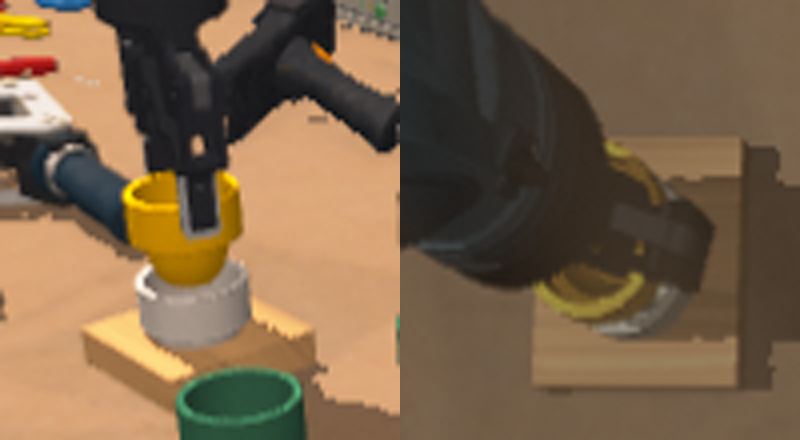

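```bash
python3 - <<'E'
from h import *
from cell import calibration
cs=calibration("scene")
for z in(.0835,.111): print(z,[(p.min().round(1),p.max().round(1)) for p in ((proj(cs,ring(.4918,.1755,z,.033))[:,0]-170)*4,)])
for z in(.056,): print(z,[(p.min().round(1),p.max().round(1)) for p in ((proj(cs,ring(.4918,.1757,z,.033))[:,0]-170)*4,)])
E
```

```text
0.0835 [(np.float64(125.8), np.float64(240.1))]
0.111 [(np.float64(120.4), np.float64(235.8))]
0.056 [(np.float64(131.0), np.float64(244.0))]
```

The observed offset between the yellow and white mid-columns is 10 px, against 9.5 px expected when concentric. They're aligned, so I'm seating the lid.

carry_out(
  dp=[
    [0, 0, -0.006],
    [0, 0, -0.012],
    [0, 0, -0.017],
    [0, 0, -0.021],
    [0, 0, -0.024],
    [0, 0, -0.0255],
    [0, 0, -0.0255],
  ],
  twist=[
    [0, 0, 0],
    [0, 0, 0],
    [0, 0, 0],
    [0, 0, 0],
    [0, 0, 0],
    [0, 0, 0],
    [0, 0, 0],
  ],
)

```text
time_s: 8.57
position: [0.4929, 0.1754, 0.1354]
tcp_rot: [0.0, 0.125, 0.992, 0.0]
contact_force: [0.7, 1.0, -0.8]
opening: 0.769
```

carry_out(
  dp=[
    [0, 0, -0.001],
    [0, 0, -0.002],
    [0, 0, -0.002],
  ],
  twist=[
    [0, 0, 0],
    [0, 0, 0],
    [0, 0, 0],
  ],
)

```text
time_s: 8.95
position: [0.493, 0.1755, 0.1336]
tcp_rot: [0.0, 0.125, 0.992, 0.0]
contact_force: [-0.7, -0.0, 0.1]
opening: 0.762
```

carry_out(
  dp=[
    [0, 0, -0.001],
    [0, 0, -0.0015],
    [0, 0, -0.0015],
  ],
  twist=[
    [0, 0, 0],
    [0, 0, 0],
    [0, 0, 0],
  ],
)

```text
time_s: 9.32
position: [0.4936, 0.1755, 0.1334]
tcp_rot: [0.001, 0.125, 0.992, 0.0]
contact_force: [-2.6, -1.1, 9.2]
opening: 0.76
```

Contact is 9 N at exactly the predicted seat height of 0.1334. I'm releasing and rising.

carry_out(
  dp=[
    [0, 0, 0],
    [0, 0, 0],
    [0, 0, 0],
    [0, 0, 0],
  ],
  twist=[
    [0, 0, 0],
    [0, 0, 0],
    [0, 0, 0],
    [0, 0, 0],
  ],
  claw=1,
)

```text
time_s: 9.82
position: [0.4935, 0.1755, 0.1332]
tcp_rot: [0.001, 0.125, 0.992, 0.0]
contact_force: [0.3, -0.3, -0.2]
opening: 0.999
```

carry_out(
  dp=[
    [0, 0, 0.01],
    [0, 0, 0.03],
    [0, 0, 0.06],
    [0, 0, 0.1],
    [0, 0, 0.12],
    [0, 0, 0.12],
  ],
  twist=[
    [0, 0, 0],
    [0, 0, 0],
    [0, 0, 0],
    [0, 0, 0],
    [0, 0, 0],
    [0, 0, 0],
  ],
)

```text
time_s: 10.58
position: [0.4948, 0.1758, 0.2555]
tcp_rot: [0.003, 0.125, 0.992, 0.001]
contact_force: [0.5, -0.6, -0.1]
opening: 1.003
```

```bash
python3 - <<'E'
from h import *
from cell import snapshot,monitor,calibration
s=monitor.sense(); print(s["time_s"],s["position"],s["contact_force"])
cs=calibration("scene");cw=calibration("wrist"); S0=snapshot("scene"); W=snapshot("wrist")
cv2.imwrite("pics/s4.png",S0);cv2.imwrite("pics/w4.png",W); np.save("cw4.npy",cw,allow_pickle=True)
def view(I,c,x,y,u0,v0,w,h,f):
    o=cv2.resize(I[v0:v0+h,u0:u0+w],None,fx=f,fy=f,interpolation=2)
    for z,col in((.084,(0,0,255)),(.056,(255,0,0))): cv2.polylines(o,[np.int32((proj(c,ring(x,y,z,.033))-[u0,v0]+.5)*f)],True,col,1)
    return o
p=proj(cw,[.493,.1755,.07])[0].astype(int); print(p)
a=view(S0,cs,.4925,.1755,170,150,100,100,4)
u0,v0=max(0,min(540,p[0]-80)),max(0,min(320,p[1]-80)); b=view(W,cw,.493,.1755,u0,v0,160,160,2.5)
cv2.imwrite("pics/c4.png",np.hstack([a,b[:400]]))
E
```

```text
10.575 [0.49476793 0.1757834  0.25554061] [ 0.48397153 -0.57294436 -0.09729063]
[314 239]
```

View pics/c4.png

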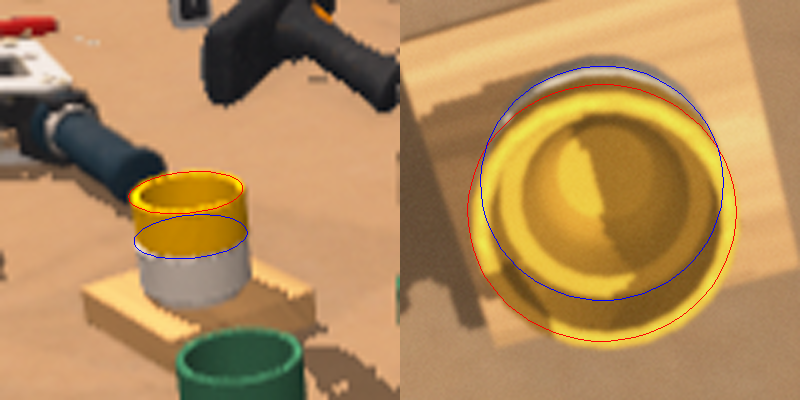

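Yellow is seated: its rim matches the predicted seated ellipse in the scene view, and in the wrist view it is concentric and level to about 1 mm. Next is the right-most green.

carry_out(
  dp=[
    [0.01, -0.025, 0],
    [0.025, -0.07, 0],
    [0.04, -0.115, 0],
    [0.055, -0.16, 0],
    [0.07, -0.205, -0.005],
    [0.085, -0.25, -0.01],
    [0.1, -0.295, -0.015],
    [0.115, -0.34, -0.02],
    [0.128, -0.375, -0.025],
    [0.136, -0.396, -0.03],
    [0.136, -0.396, -0.03],
    [0.136, -0.396, -0.03],
  ],
  twist=[
    [0, 0.3, 0],
    [0, 0.3, 0],
    [0, 0.3, 0],
    [0, 0.3, 0],
    [0, 0.3, 0],
    [0, 0.3, 0],
    [0, 0.3, 0],
    [0, 0.3, 0],
    [0, 0.3, 0],
    [0, 0.3, 0],
    [0, 0.3, 0],
    [0, 0.3, 0],
  ],
)

```text
time_s: 12.18
position: [0.6286, -0.2197, 0.2218]
tcp_rot: [-0.003, 0.125, 0.992, 0.0]
contact_force: [0.6, 0.7, 0.4]
opening: 0.997
```

```bash
python3 - <<'E'
from h import *
from cell import snapshot,monitor,calibration
s=monitor.sense(); cw=calibration("wrist"); W=snapshot("wrist")
print(s["time_s"],s["position"],s["tcp_rot"])
a=(cw,comp(mask(W,'g'),cw,.633,-.2205)); f=fit([a],.633,-.2205); print(f)
for z in(0,.056):cv2.polylines(W,[np.int32(proj(cw,ring(*f[0],z,.033 if z else .015)))],True,(0,0,255),1)
# finger (open) footprints at z=.04 for present yaw
t=np.array([.249,.968]);n=np.array([-.968,.249]);c=f[0]
for sg in(1,-1):
    P=[np.r_[c+sg*a*t+b*n,.045] for a,b in((.0425,.012),(.06,.012),(.06,-.012),(.0425,-.012))]
    cv2.polylines(W,[np.int32(proj(cw,P))],True,(255,0,255),1)
cv2.imwrite("pics/wg.png",W)
E
```

```text
12.175 [ 0.62861167 -0.21968135  0.22180409] [-2.89072347e-03  1.25252328e-01  9.92120645e-01  3.50701672e-04]
(array([ 0.6331, -0.2218]), np.float64(0.054))
```

View pics/wg.png

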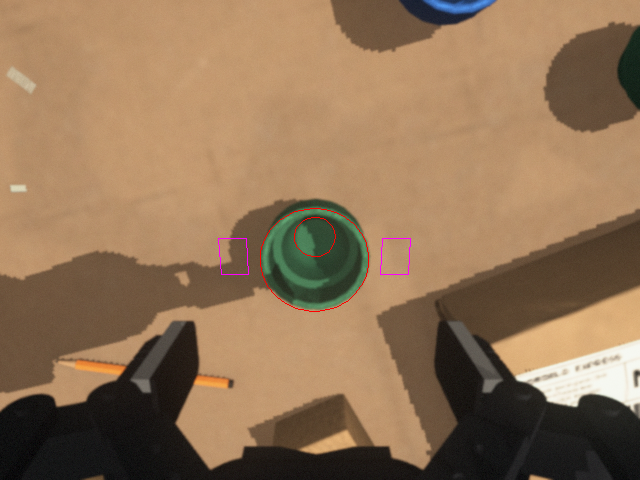

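The wrist view shows green at about (316,258). Both finger footprints are clear, with the box corner at (440,300) outside them. Descending and gripping.

carry_out(
  dp=[
    [0.0044, -0.0016, -0.02],
    [0.0044, -0.0016, -0.05],
    [0.0044, -0.0016, -0.08],
    [0.0044, -0.0016, -0.1],
    [0.0044, -0.0016, -0.112],
    [0.0044, -0.0016, -0.1175],
    [0.0044, -0.0016, -0.1175],
  ],
  twist=[
    [0, -0.3, 0],
    [0, -0.3, 0],
    [0, -0.3, 0],
    [0, -0.3, 0],
    [0, -0.3, 0],
    [0, -0.3, 0],
    [0, -0.3, 0],
  ],
)

```text
time_s: 13.1
position: [0.6334, -0.2208, 0.1052]
tcp_rot: [0.0, 0.125, 0.992, 0.0]
contact_force: [0.6, 0.3, 0.2]
opening: 1.003
```

carry_out(
  dp=[
    [0, 0, 0],
    [0, 0, 0],
    [0, 0, 0],
    [0, 0, 0],
    [0, 0, 0],
    [0, 0, 0],
  ],
  twist=[
    [0, 0, 0],
    [0, 0, 0],
    [0, 0, 0],
    [0, 0, 0],
    [0, 0, 0],
    [0, 0, 0],
  ],
  claw=0,
  force=40,
)

```text
time_s: 13.85
position: [0.6345, -0.2213, 0.1069]
tcp_rot: [0.002, 0.125, 0.992, 0.0]
contact_force: [-0.1, 0.5, 5.5]
opening: 0.76
```

carry_out(
  dp=[
    [0, 0, 0.015],
    [0, 0, 0.045],
    [0, 0, 0.08],
    [0, 0, 0.115],
    [-0.008, 0.025, 0.14],
    [-0.024, 0.065, 0.15],
    [-0.039, 0.11, 0.15],
    [-0.055, 0.155, 0.15],
    [-0.071, 0.2, 0.15],
    [-0.087, 0.245, 0.15],
    [-0.102, 0.29, 0.15],
    [-0.118, 0.335, 0.15],
    [-0.13, 0.37, 0.15],
    [-0.138, 0.391, 0.15],
    [-0.14, 0.397, 0.15],
    [-0.14, 0.397, 0.15],
    [-0.14, 0.397, 0.15],
  ],
  twist=[
    [0, 0.2, 0],
    [0, 0.2, 0],
    [0, 0.2, 0],
    [0, 0.2, 0],
    [0, 0.2, 0],
    [0, 0.2, 0],
    [0, 0.2, 0],
    [0, 0.2, 0],
    [0, 0.2, 0],
    [0, 0.2, 0],
    [0, 0.2, 0],
    [0, 0.2, 0],
    [0, 0.2, 0],
    [0, 0.2, 0],
    [0, 0.2, 0],
    [0, 0.2, 0],
    [0, 0.2, 0],
  ],
)

```text
time_s: 15.98
position: [0.4949, 0.1748, 0.257]
tcp_rot: [0.0, 0.125, 0.992, -0.0]
contact_force: [0.4, -0.1, -1.0]
opening: 0.761
```

```bash
python3 - <<'E'
from h import *
from cell import snapshot,monitor,calibration
s=monitor.sense(); cw=calibration("wrist"); W=snapshot("wrist"); cv2.imwrite("pics/w5.png",W)
p=s["position"]; print(s["time_s"],p,s["tcp_rot"],s["opening"])
o=cv2.resize(W[170:450,200:430],None,fx=2.1,fy=2.1,interpolation=cv2.INTER_CUBIC)
def dr(x,y,z):
    for r,c in((.033,(0,0,255)),(.0285,(255,0,0))): cv2.polylines(o,[np.int32((proj(cw,ring(x,y,z,r))-[200,170]+.5)*2.1)],True,c,1)
dr(.4935,.1757,.084); dr(p[0]-.001,p[1],p[2]-.0509)
S=snapshot("scene"); cv2.imwrite("pics/s5.png",S)
a=cv2.resize(S[90:260,160:260],None,fx=3.1,fy=588/170,interpolation=2)
cv2.imwrite("pics/c5.png",np.hstack([o,a]))
E
```

```text
15.975 [0.49488185 0.17482273 0.25700242] [ 2.53527094e-04  1.25478868e-01  9.92096214e-01 -3.02961063e-04] 0.7610947736728707
```

View pics/c5.png

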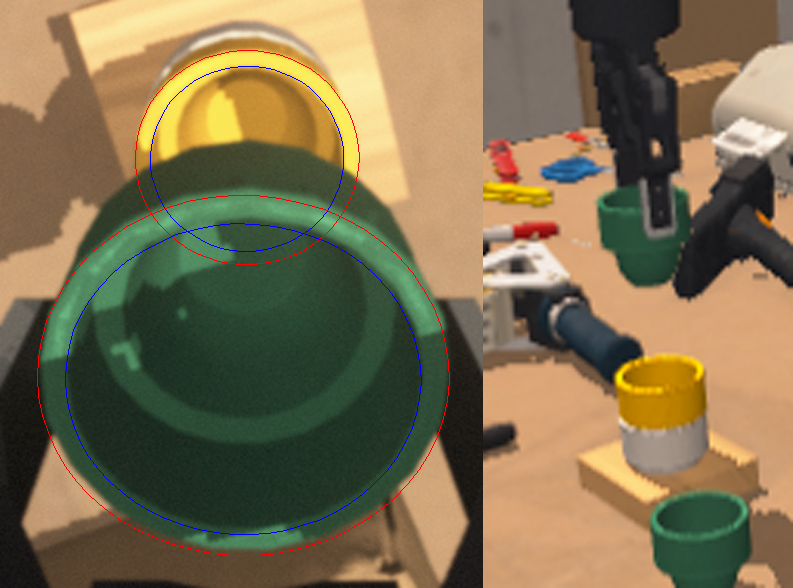

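The held green overlay matches within 0.5 mm and the yellow rim overlay is on target. I'm shifting about 1 mm in y and lowering.

carry_out(
  dp=[
    [0.0001, 0.0009, -0.02],
    [0.0001, 0.0009, -0.04],
    [0.0001, 0.0009, -0.055],
    [0.0001, 0.0009, -0.063],
    [0.0001, 0.0009, -0.066],
    [0.0001, 0.0009, -0.066],
  ],
  twist=[
    [0, 0, 0],
    [0, 0, 0],
    [0, 0, 0],
    [0, 0, 0],
    [0, 0, 0],
    [0, 0, 0],
  ],
)

```text
time_s: 16.82
position: [0.4952, 0.1758, 0.1912]
tcp_rot: [0.0, 0.126, 0.992, -0.0]
contact_force: [0.1, 0.5, -1.1]
opening: 0.758
```

carry_out(
  dp=[
    [0, 0, -0.006],
    [0, 0, -0.012],
    [0, 0, -0.017],
    [0, 0, -0.021],
    [0, 0, -0.024],
    [0, 0, -0.0255],
    [0, 0, -0.0255],
  ],
  twist=[
    [0, 0, 0],
    [0, 0, 0],
    [0, 0, 0],
    [0, 0, 0],
    [0, 0, 0],
    [0, 0, 0],
    [0, 0, 0],
  ],
)

```text
time_s: 17.7
position: [0.4951, 0.1757, 0.1656]
tcp_rot: [0.0, 0.126, 0.992, -0.0]
contact_force: [1.2, -0.0, -0.7]
opening: 0.765
```

carry_out(
  dp=[
    [0, 0, -0.001],
    [0, 0, -0.002],
    [0, 0, -0.002],
  ],
  twist=[
    [0, 0, 0],
    [0, 0, 0],
    [0, 0, 0],
  ],
)

```text
time_s: 18.08
position: [0.4951, 0.1757, 0.1636]
tcp_rot: [0.0, 0.126, 0.992, -0.0]
contact_force: [0.3, 0.2, -1.4]
opening: 0.764
```

carry_out(
  dp=[
    [0, 0, -0.001],
    [0, 0, -0.0015],
    [0, 0, -0.0015],
  ],
  twist=[
    [0, 0, 0],
    [0, 0, 0],
    [0, 0, 0],
  ],
)

```text
time_s: 18.45
position: [0.4957, 0.176, 0.1628]
tcp_rot: [0.001, 0.126, 0.992, 0.0]
contact_force: [-0.8, 0.5, 6.2]
opening: 0.76
```

Contact comes at 0.1628, against 0.1629 predicted. Releasing and retreating.

carry_out(
  dp=[
    [0, 0, 0],
    [0, 0, 0],
    [0, 0, 0],
    [0, 0, 0],
  ],
  twist=[
    [0, 0, 0],
    [0, 0, 0],
    [0, 0, 0],
    [0, 0, 0],
  ],
  claw=1,
)

```text
time_s: 18.95
position: [0.4956, 0.1759, 0.1626]
tcp_rot: [0.001, 0.126, 0.992, 0.0]
contact_force: [-0.3, -0.4, 0.2]
opening: 0.997
```

carry_out(
  dp=[
    [0, 0, 0.01],
    [0, 0, 0.03],
    [0, 0, 0.06],
    [0, 0, 0.1],
    [0, 0, 0.12],
    [0, 0, 0.12],
  ],
  twist=[
    [0, 0, 0],
    [0, 0, 0],
    [0, 0, 0],
    [0, 0, 0],
    [0, 0, 0],
    [0, 0, 0],
  ],
)

```text
time_s: 19.7
position: [0.4968, 0.1762, 0.285]
tcp_rot: [0.003, 0.126, 0.992, 0.001]
contact_force: [-0.4, 0.6, -0.4]
opening: 1.004
```

```bash
python3 - <<'E'
from h import *
from cell import snapshot,monitor,calibration
s=monitor.sense(); print(s["time_s"],s["position"],s["contact_force"])
cs=calibration("scene");cw=calibration("wrist"); S0=snapshot("scene"); W=snapshot("wrist")
b=(cs,comp(mask(S0,'b'),cs,.4874,-.1069)); print("blue",fit([b],.4889,-.105))
def view(I,c,x,y,u0,v0,w,h,f):
    o=cv2.resize(I[v0:v0+h,u0:u0+w],None,fx=f,fy=f,interpolation=2)
    for z,col in((.112,(0,0,255)),(.084,(255,0,0)),(.056,(0,0,0))): cv2.polylines(o,[np.int32((proj(c,ring(x,y,z,.033))-[u0,v0]+.5)*f)],True,col,1)
    return o
p=proj(cw,[.4935,.1757,.1])[0].astype(int)
u0,v0=max(0,min(480,p[0]-80)),max(0,min(320,p[1]-80))
cv2.imwrite("pics/c6.png",np.hstack([view(S0,cs,.4935,.1757,170,140,100,100,4),view(W,cw,.4935,.1757,u0,v0,160,160,2.5)]))
E
```

```text
19.7 [0.49676516 0.17620092 0.28497688] [-0.38494188  0.60040194 -0.39546938]
blue (array([ 0.4888, -0.1049]), np.float64(0.058))
```

View pics/c6.png

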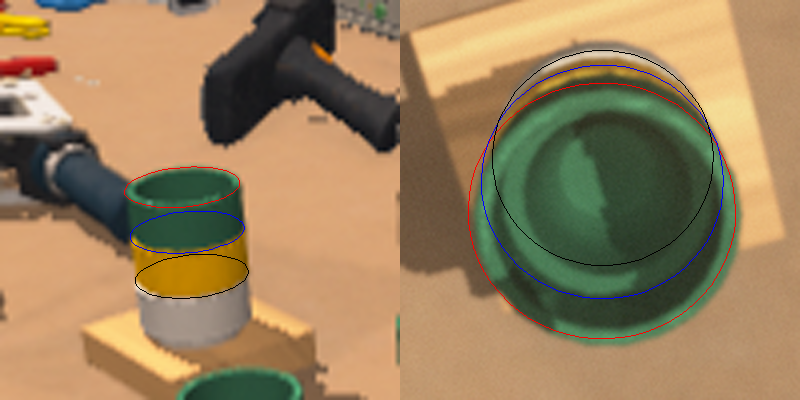

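The stack matches all three predicted rim heights and is level, and blue has not moved (0.1 mm). The gripper is clear, so I'm handing in.

```bash
python3 -c "
from cell import job; print(job.finish_job())"
```

```text
the job is handed in; nothing more can be done
None
```

I set the yellow lid into the white one and the right-most green lid into the yellow, then let go. I handed the job in at about 20 s of the 58 s limit.

- **Seating:** Both lids met the one below at the height I expected: yellow at 0.1334 m (expected 0.1334 m) and green at 0.1628 m (expected 0.1629 m). The contact forces were 9 N and 6 N.
- **Final picture check:** Each of the three rims was within about 1–2 mm of its predicted seated position in the scene and wrist views. The stack looked level, and the white lid was still in its block.
- **Blue lid:** Its fitted position in the scene view changed by only about 0.1 mm from the start.
- **Disagreement:** The camera estimates of lid positions differed by 1–3 mm. I settled this with close-up wrist overlays before each placing. No check failed.

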